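# Clamp a copper blank in the bench thickness gauge with the ratchet

## Task

Take the plain straight copper bar off the wooden board, lay it flat and straight on the bed of the bench thickness gauge and slide it gently under the spindle until its end is against the stop. Then turn the small ratchet knob on top clockwise until the spindle bears on the bar and the ratchet slips; let it slip about a quarter of a turn (never half a turn), and leave the bar lightly clamped. Do not force the spindle or the stop, and leave the other blank, the small dish, the hammer and the wrench where they are.

Things in the scene. Friction and masses are not known exactly. Their poses are not given: they have to be found in the camera images.
- gauge: bench thickness gauge, fixed: flat steel bed (x -140 to +75 mm, 80 mm wide), its top 30 mm above the table; a green C-frame stands on it at x +40 to +75 mm, its arm (40 mm wide, x -20 to +75 mm, 72 to 105 mm high) carries the spindle. Origin on the table below the vertical spindle axis; z up, +x from the open bed to the frame: the bar goes in along +x
- stop_face (a point): centre of the stop's upright face (it faces the gauge's -x), 20 mm beyond the spindle axis along the gauge's +x, 4 mm above the bed. A 150 mm bar that is home has its centre 55 mm from the spindle axis, on the -x side
- stop: the stop block, 20 x 40 mm and 12 mm tall, steel, fixed on the bed; origin at the centre of its underside, 30 mm beyond the spindle axis. More than 25 N on it from the bar is forcing it
- spindle: vertical steel spindle, 10 mm diameter; origin at the centre of its flat lower tip, which starts 3 to 7 mm above the top of a bar lying on the bed. Goes down 3 mm per radian (19 mm per turn) as the thimble turns clockwise seen from above; thimble and knob ride with it. Bears on the bar with about 15 N when the ratchet slips; above 30 N it is forced
- thimble: plain thimble, 34 mm diameter, 30 mm tall, origin at its underside, 75 mm above the spindle tip; the ratchet knob sits on it. Its screw is steep: it takes about 0.035 N m to run, and a push or pull of about 12 N along it turns it too. Turning the thimble itself, or pressing down on it or on the knob, bypasses the ratchet and forces the spindle
- knob_grip (a point): on the ratchet knob's axis, 10 mm below its top, 132 mm above the spindle tip: the TCP height for gripping it from above. The knob is a round knurled cylinder, 24 mm diameter, 32 mm tall, 5 mm above the thimble on a neck; grip it at any yaw. It goes down as it turns the thimble, so follow it: held up it slips too early (at 0.08 N m), pushed down it forces the spindle
- ratchet (a joint): angle (rad) by which the ratchet knob has slipped clockwise relative to the thimble: 0 at the start, unchanged while the knob drives the thimble, grows when it slips (at about 0.08 N m); a quarter turn is 1.57
- bar: the bar to be clamped: plain straight copper bar 150 x 20 x 8 mm, 0.21 kg, lying flat; x along its length (either end may go in first), z up, origin at the centre of its underside
- board: wooden board 200 x 200 x 12 mm, fixed, on which the two blanks lie side by side; origin at the centre of its underside
- eye_bar: other copper blank on the board, 20 mm wide and 8 mm thick, with a 40 mm round eye at one end (+x); not to be used
- dish: small copper dish, 64 mm across, 30 mm tall, base centre
- hammer: hammer lying on the table
- wrench: wrench lying on the table

How it is judged:
By the outcome, as a careful person would: the job done as asked, in the order asked, and still so for the second after the job is handed in, with the robot touching nothing.
It also fails if it takes over 69 s, if anything falls off the work surface, if the arm or the gripper's body presses on something with over 40 N, if the wrist force passes 120 N, or if a joint passes its speed limit or range.

## Robot

A 6-joint arm with a two-finger parallel gripper is mounted at the origin on the work surface. World frame = base frame: x ahead of the robot, y to its left, z up, the work surface at z = 0. Lengths are in m, angles in rad, forces in N, time in s.
With the tool pointing down it reaches from about 0.25 to 0.725 m from the base axis. Payload 9.7 kg.
Tool frame: the origin (TCP) lies between the finger pads, 19 mm behind the fingertips; this is the grasp point; z points along the fingers, y is the line along which they close (so a half turn about z gives the same grasp; the last joint's range is limited). The gripper opens to 85 mm and grips with 20 to 120 N. Pads are 22 mm wide; open, the fingers measure 114 mm over their backs; the gripper's body (76 mm by 85 mm) begins 54 mm behind the grasp point. The pads swing forward as they close: fully open they stand 13 mm farther back than shut.
Start: joints at [-1.308, 0.087, 0.176, 1.66, 0, 1.571], TCP at [0.143, -0.531, 0.25] pointing down, gripper open.
Joint ranges: [-3.13, 3.13], [-0.85, 1.81], [-1.15, 1.24], [-2.2, 2.28], [-1.44, 1.52], [-3.14, 3.14]. Speed limits (rad/s): [2.22, 2.22, 2.57, 3.14, 3.14, 3.14].

## Interface

Orientations are given as a unit quaternion [w, x, y, z].
In Python, from workcell import * gives the robot as it stands.
- The arm moves only by the tool servo_tool, never from a script. Its argument "motion" is a list of rows, each a list of 3 entries, a list of its own where there are three numbers: the closure in counts, from 0 (fully open) to 255 (shut), then the shift along the tool's x, y, z in mm, then the turn about the tool's z in degrees. A call has 1 to 20 rows; each row is the pose to reach, as a shift and turn from the pose commanded when the call began, along the tool's axes at that moment; what a row does not reach only later rows make up. A row lasts 1/12 s, in which the tool goes at most 41.7 mm and 7.16 degrees, less where a joint would pass 70% of its speed; a pose out of reach is approached as far as the arm can. A call with a gripper value outside its range is refused whole. The fingers move at their own pace and stop on an object; "squeeze" is the grip in N (left out, the last holds). Time passes only in rows, so rows that repeat a pose let the fingers close. It gives the time, the measured TCP pose, the force, the opening and the grip force at its end, in the units of the state.
- observe(): the state, without advancing time (a new reading comes with each control period).
- capture(name): name is "scene" or "side" or "wrist"; returns a dict with "image" (420x560x3 uint8, red, green, blue), "range_z" (420x560 float32, m along the optical axis (not along the pixel's ray), 0 where there is no reading), "camera_matrix" (3x3 intrinsics, pixels), "k1" (the pictures are not rectified: a ray, as slopes to the right and down, at radius r is drawn at 1 + k1 r^2 times it, then the intrinsics apply), "view" (4x4, takes a point from world to camera coordinates). Camera axes: x right, y up, looking along -z (the intrinsics and any distortion apply to the point x, -y, -z); pixel columns grow to the right and rows downward; lengths in m; the calibration is good to about 2 mm. A picture is of the moment at which its call begins.
- close_job(): hands the job in; it is judged then, once.
Trained networks look in a picture, given as the dict that the camera call returned (one of the last four; its "shot" number tells which), for a name from the list of things; names that differ only in an ending like _2 or _b are one class to them, and where a whole thing is asked for, a point or a joint stands for the part that bears it (a point fixed in the world has none). Each returns a list of dicts, best first, with "p" (0 to 1); they miss things now and then, are a little off and sometimes report something else, mostly with a low value. They report only what shows in the picture. A call takes as long as a camera call.
- recognise(label, picture): "xy" ([column, row] in pixels, amid what is visible of it).
- masks_of(label, picture): "mask" (420x560 bool, what is visible of it) and "xy" ([column, row] in pixels, amid what is visible of it).
- landmark_of(label, picture): "xy" ([column, row] in pixels: a listed point, or the origin of a listed thing).
The state is a dict: "t": time; "joints": joint angles; "joint_velocities": joint speeds; "effort": joint torques, N m; "tcp_pos": TCP position; "tool_rot": TCP orientation; "ft_force": force on the tool from outside, world axes, zero at the start; "wrist_torque": the same for the moment, N m; "opening": finger opening in m; "gripper_force": force on a finger pad.
Only numpy, scipy, OpenCV 4.12 (cv2) and the standard library are available. Lean on these libraries where they do the work, as an engineer would, in place of code of your own. Each camera call takes 0.05 s, during which the arm holds its last target. There are 200 camera calls.

## Working session

There is one attempt and no reset: what is moved stays moved. The work goes in short steps, Python scripts to look and compute and a tool call to move; the robot and the scene stay as the last step left them, time stands still between calls to the robot, and variables do not carry over. Pictures are saved under pics/ and viewed, at most 10 in all, crops included, and the job is handed in when it is done.

Besides the shell and the picture viewer there is one more tool, called after "Call:" as a command line: name --argument value ..., lists and objects as JSON in quotes. servo_tool: Moves the arm, as the interface text tells. Its arguments: {"type":"object","properties":{"motion":{"type":"array"},"squeeze":{"type":"number"}},"required":["motion"]}

```bash
ls; mkdir -p pics; cat > h.py <<'E'
from workcell import *
import numpy as np, cv2
def ray(c,uv):
    K=np.array(c["camera_matrix"]); u,v=uv
    d=np.array([(u-K[0,2])/K[0,0],(v-K[1,2])/K[1,1]]); s=d.copy()
    for _ in range(20): s=d/(1+c["k1"]*(s@s))
    return np.array([s[0],-s[1],-1.0])
def world(c,pc):
    V=np.array(c["view"]); return np.linalg.inv(V)@np.append(pc,1)
def at_z(c,uv,z):
    V=np.array(c["view"]); R=V[:3,:3]; o=-R.T@V[:3,3]; d=R.T@ray(c,uv)
    return o+d*(z-o[2])/d[2]
def px_depth(c,uv):
    u,v=int(round(uv[0])),int(round(uv[1])); z=c["range_z"][v,u]
    return world(c,ray(c,uv)*z)[:3]
def cloud(c,mask):
    vs,us=np.nonzero(mask&(c["range_z"]>0))
    K=np.array(c["camera_matrix"])
    d=np.stack([(us-K[0,2])/K[0,0],(vs-K[1,2])/K[1,1]],1); s=d.copy()
    for _ in range(20): s=d/(1+c["k1"]*(s**2).sum(1,keepdims=True))
    z=c["range_z"][vs,us]; P=np.stack([s[:,0]*z,-s[:,1]*z,-z,np.ones_like(z)],1)
    return (np.linalg.inv(np.array(c["view"]))@P.T).T[:,:3]
def save(c,n): cv2.imwrite("pics/"+n,cv2.cvtColor(c["image"],cv2.COLOR_RGB2BGR))
E
python3 - <<'E'
from h import *
np.set_printoptions(precision=4,suppress=True)
s=observe(); print(s["t"],s["tcp_pos"],s["tool_rot"])
for n in ["scene","side"]:
    c=capture(n); save(c,n+"0.png")
    V=np.array(c["view"]); print(n,"cam",-V[:3,:3].T@V[:3,3], "k1",c["k1"])
    for l in ["bar","eye_bar","board","gauge","thimble","dish","hammer","wrench","stop"]:
        m=masks_of(l,c)[:2]
        for q in m:
            P=cloud(c,q["mask"])
            print(l,round(q["p"],2),np.round(q["xy"]),q["mask"].sum(),np.median(P,0) if len(P) else "", cv2.minAreaRect(P[:,:2].astype(np.float32)) if len(P) else "")
    for l in ["bar","eye_bar","board","gauge","spindle","knob_grip","thimble","stop_face"]:
        for q in landmark_of(l,c)[:1]: print("lm",l,round(q["p"],2),np.round(q["xy"],1))
E
```

```text
pics
0.0 [ 0.1428 -0.5309  0.2493] [-0.0007  0.9914  0.131  -0.0001]
scene cam [ 0.8964 -0.5709  1.1009] k1 0.024017786990293902
bar 0.92 [271. 275.] 321 [ 0.5933 -0.1418  0.0188] ((0.590664267539978, -0.13970117270946503), (0.023632297292351723, 0.1492757797241211), 82.97561645507812)
bar 0.54 [258. 301.] 401 [ 0.6075 -0.2295  0.019 ] ((0.5908203721046448, -0.22458840906620026), (0.03731474280357361, 0.1592164784669876), 80.238037109375)
eye_bar 0.84 [256. 300.] 439 [ 0.6046 -0.2291  0.019 ] ((0.5910043716430664, -0.2234758585691452), (0.04004678130149841, 0.15924637019634247), 80.47589111328125)
board 0.57 [263. 293.] 3411 [ 0.6011 -0.191   0.0111] ((0.5946688652038574, -0.18250250816345215), (0.2085452675819397, 0.20101352035999298), 83.50940704345703)
gauge 0.64 [328. 197.] 1977 [0.6154 0.1787 0.0304] ((0.5936267375946045, 0.23418979346752167), (0.17145510017871857, 0.2166782170534134), 77.73172760009766)
thimble 0.72 [337. 181.] 145 [0.6207 0.1836 0.1541] ((0.6181795597076416, 0.18819181621074677), (0.02551017329096794, 0.02820020727813244), 45.37410354614258)
thimble 0.57 [257.
[... 2606 characters left out ...]
7 [329. 148.] 288 [ 0.4856 -0.4358  0.0044] ((0.48804208636283875, -0.440493643283844), (0.16627952456474304, 0.04394679516553879), 8.070587158203125)
wrench 0.5 [201. 402.] 1801 [0.5834 0.4491 0.0234] ((0.5469900965690613, 0.45845577120780945), (0.09657463431358337, 0.25786927342414856), 78.36737823486328)
stop 0.39 [213. 291.] 71 [0.6502 0.2021 0.0413] ((0.6515315175056458, 0.20070630311965942), (0.018054837360978127, 0.02079918049275875), 80.98604583740234)
lm bar 0.81 [273.2 205.2]
lm eye_bar 0.82 [280.2 184.6]
lm board 0.92 [273.3 195.5]
lm gauge 0.65 [226.2 301.2]
lm spindle 0.78 [221.8 287.6]
lm knob_grip 0.74 [221.6 256.6]
lm thimble 0.81 [223.6 274.5]
lm stop_face 0.59 [214.4 290. ]
```

```bash
python3 - <<'E'
import cv2,numpy as np
a=cv2.imread("pics/scene0.png")[120:370,150:400]; b=cv2.imread("pics/side0.png")[130:380,130:380]
cv2.imwrite("pics/both.png",np.hstack([cv2.resize(x,(400,400),interpolation=cv2.INTER_CUBIC) for x in (a,b)]))
from h import *
c=capture("side")
# bed points: height 0.03 near gauge
P=cloud(c,np.ones((420,560),bool))
for lo,hi,n in [(0.024,0.036,"bed"),(0.098,0.112,"arm"),(0.115,0.3,"up")]:
    Q=P[(P[:,2]>lo)&(P[:,2]<hi)&(P[:,0]>.4)&(P[:,0]<.75)&(P[:,1]>.1)&(P[:,1]<.3)]
    print(n,len(Q),Q.mean(0),Q.min(0),Q.max(0),cv2.minAreaRect(Q[:,:2].astype(np.float32)))
E
```

```text
bed 2102 [0.56505049 0.21080231 0.03018262] [0.47462792 0.15535924 0.02402568] [0.69974695 0.26327292 0.0358592 ] ((0.5879539251327515, 0.20260897278785706), (0.08720598369836807, 0.21589304506778717), 79.61038208007812)
arm 517 [0.65340341 0.19335929 0.10492444] [0.59718501 0.15801234 0.09801933] [0.69806791 0.21744667 0.1100121 ] ((0.6466779112815857, 0.18979762494564056), (0.05305445194244385, 0.09656303375959396), 79.36228942871094)
up 345 [0.61611379 0.20097993 0.15704305] [0.60183568 0.18044972 0.11571338] [0.63551596 0.21240073 0.1877231 ] ((0.6173275113105774, 0.19602598249912262), (0.034674908965826035, 0.030364397913217545), 46.76227951049805)
```

View pics/both.png

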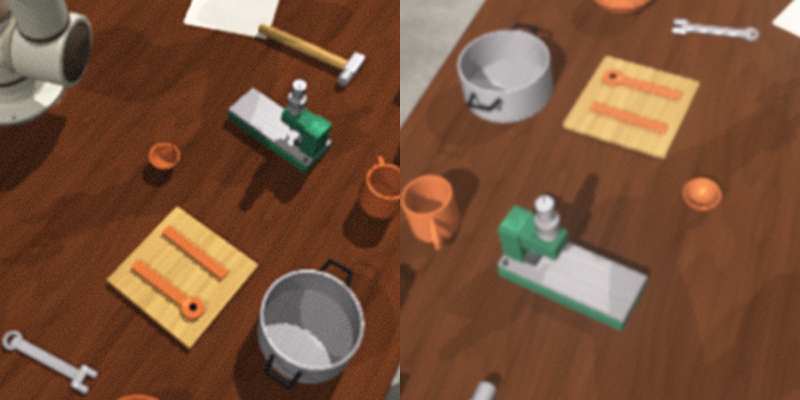

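The left view shows the plain bar as the upper blank on the board, at about (195,250), and the eyed blank below it. In both views the gauge's open bed points toward the robot and its frame points away.

Call:
servo_tool --motion '[[110,[496,-276,60],23],[110,[496,-276,60],23],[110,[496,-276,60],23],[110,[496,-276,60],23],[110,[496,-276,60],23],[110,[496,-276,60],23],[110,[496,-276,60],23],[110,[496,-276,60],23],[110,[496,-276,60],23],[110,[496,-276,60],23],[110,[496,-276,60],23],[110,[496,-276,60],23],[110,[496,-276,60],23],[110,[496,-276,60],23],[110,[496,-276,60],23],[110,[496,-276,60],23],[110,[496,-276,60],23],[110,[496,-276,60],23]]' --squeeze 40

```text
t: 3.35
tcp_pos: [0.5496, -0.1365, 0.1903]
tool_rot: [0.0, 0.998, -0.07, 0.0]
ft_force: [0.8, 0.5, 1.0]
opening: 0.0488
gripper_force: 0.0
```

```bash
cat > bar.py <<'E'
from h import *
np.set_printoptions(precision=4,suppress=True)
def axes(s):
    from scipy.spatial.transform import Rotation as R
    q=s["tool_rot"]; return R.from_quat([q[1],q[2],q[3],q[0]]).as_matrix()
def fit(P):
    r=cv2.minAreaRect(P[:,:2].astype(np.float32)); b=cv2.boxPoints(r)
    e=max([b[1]-b[0],b[2]-b[1]],key=np.linalg.norm); a=np.degrees(np.arctan2(e[1],e[0]))
    return np.array(r[0]),sorted(r[1]),(a+90)%180-90
def bar(name="wrist",lo=-1,hi=1):
    c=capture(name); q=masks_of("bar",c)
    for m in q[:2]:
        P=cloud(c,m["mask"]); P=P[(P[:,2]>lo)&(P[:,2]<hi)]
        if len(P)>20: print("bar",round(m["p"],2),m["xy"],m["mask"].sum(),"z",np.median(P[:,2]),*fit(P))
    return c
def st():
    s=observe(); R=axes(s)
    print("t",s["t"],"tcp",np.array(s["tcp_pos"]),"toolx deg",np.degrees(np.arctan2(R[1,0],R[0,0])),"zax",R[:,2],"j6",s["joints"][5],"F",np.array(s["ft_force"]),"T",np.array(s["wrist_torque"]),"open",s["opening"],s["gripper_force"])
    return s,R
E
python3 - <<'E'
from bar import *
s,R=st(); c=bar(); save(c,"w1.png")
E
```

```text
t 3.35 tcp [ 0.5496 -0.1365  0.1903] toolx deg -7.996639430780512 zax [ 0.0002 -0.0003 -1.    ] j6 3.0377848943152195 F [0.7509 0.4989 1.038 ] T [ 0.0177 -0.0084 -0.013 ] open 0.04878857334480259 0.0
bar 0.77 [277.2, 139.5] 4277 z 0.019627416318002106 [ 0.5919 -0.1401] [0.020014971494674683, 0.1488918662071228] -7.5618973
```

View pics/w1.png

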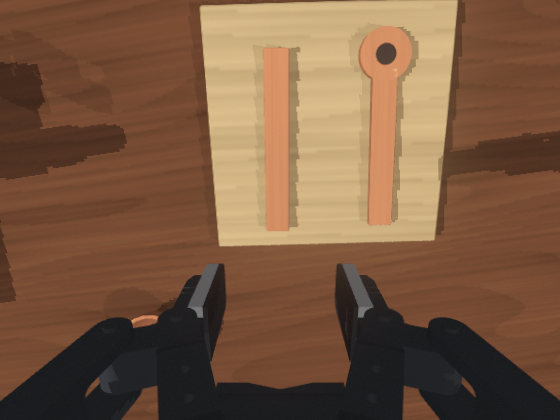

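The wrist view shows the plain bar at columns 265–290, rows 48–230, with the eyed blank to its right. At the gauge this wrist yaw would be out of range, so I'm turning the tool half a turn before gripping.

Call:
servo_tool --motion '[[110,[2,-2,0],-7],[110,[2,-2,0],-14],[110,[2,-2,0],-21],[110,[2,-2,0],-28],[110,[2,-2,0],-35],[110,[2,-2,10],-42],[110,[2,-2,20],-49],[110,[2,-2,30],-56],[110,[2,-2,40],-63],[110,[2,-2,50],-70],[110,[2,-2,60],-77],[110,[2,-2,70],-84],[110,[2,-2,80],-91],[110,[2,-2,90],-98],[110,[2,-2,100],-105],[110,[2,-2,100],-112],[110,[2,-2,100],-119],[110,[2,-2,100],-126],[110,[2,-2,100],-133],[110,[2,-2,100],-140]]'

```text
t: 5.12
tcp_pos: [0.552, -0.135, 0.0904]
tool_rot: [0.0, 0.404, 0.915, 0.0]
ft_force: [0.0, 0.6, 0.2]
opening: 0.0485
gripper_force: 0.0
```

Call:
servo_tool --motion '[[110,[0,0,0],-7],[110,[0,0,0],-14],[110,[0,0,0],-21],[110,[0,0,5],-28],[110,[0,0,15],-35],[110,[0,0,25],-40.4],[110,[0,0,35],-40.4],[110,[0,0,45],-40.4],[110,[0,0,52],-40.4],[110,[0,0,55],-40.4],[110,[0,0,55],-40.4],[110,[0,0,55],-40.4]]'

```text
t: 6.12
tcp_pos: [0.5524, -0.1341, 0.0351]
tool_rot: [0.0, 0.066, 0.998, -0.0]
ft_force: [0.3, 0.3, -0.5]
opening: 0.0484
gripper_force: 0.0
```

```bash
python3 - <<'E'
from bar import *
s,R=st(); c=bar(lo=.014,hi=.03); save(c,"w2.png")
E
```

```text
t 6.1167 tcp [ 0.5524 -0.1341  0.0351] toolx deg 172.40135730207936 zax [ 0. -0. -1.] j6 -0.1055103029022204 F [ 0.2559  0.3138 -0.4948] T [-0.043 -0.021  0.04 ] open 0.04835609859104586 0.0
bar 0.72 [278.5, 293.5] 7971 z 0.01971142565274281 [ 0.5632 -0.1358] [0.01972724311053753, 0.09332512319087982] -7.774063
```

View pics/w2.png

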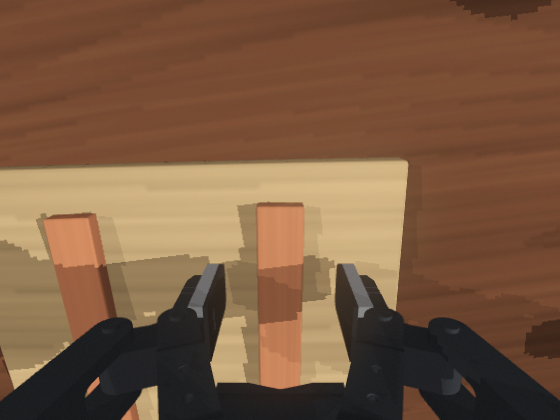

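The bar lies centred between the fingers, at about column 280. Next I lower 3.5 mm and close.

Call:
servo_tool --motion '[[110,[0,0,3.5],0],[110,[0,0,3.5],0],[255,[0,0,3.5],0],[255,[0,0,3.5],0],[255,[0,0,3.5],0],[255,[0,0,3.5],0],[255,[0,0,3.5],0],[255,[0,0,3.5],0],[255,[0,0,3.5],0],[255,[0,0,3.5],0]]' --squeeze 50

```text
t: 7.05
tcp_pos: [0.5526, -0.1341, 0.0318]
tool_rot: [0.0, 0.066, 0.998, -0.0]
ft_force: [-0.9, -0.5, 4.8]
opening: 0.0184
gripper_force: 49.5
```

Call:
servo_tool --motion '[[255,[0,0,-15],0],[255,[0,0,-40],0],[255,[0,0,-70],0],[255,[0,0,-100],0],[255,[0,0,-110],0],[255,[0,0,-110],0]]'

```text
t: 7.55
tcp_pos: [0.5536, -0.1343, 0.1439]
tool_rot: [0.002, 0.066, 0.998, -0.0]
ft_force: [0.6, -0.4, -1.5]
opening: 0.0182
gripper_force: 49.1
```

```bash
python3 - <<'E'
from bar import *
s,R=st(); c=bar("wrist"); save(c,"w3.png")
def rect(Q): return fit(Q)
import itertools
for n in ["side","scene"]:
    c=bar(n,lo=.05); P=cloud(c,np.ones((420,560),bool))
    P=P[(P[:,0]>.4)&(P[:,0]<.75)&(P[:,1]>.1)&(P[:,1]<.3)]
    Q=P[(abs(P[:,2]-.03)<.003)]; print(n,"bed",len(Q),*fit(Q))
    Q=P[(abs(P[:,2]-.105)<.003)]; print(n,"arm",len(Q),*fit(Q))
    U=P[P[:,2]>.16]; zt=np.percentile(U[:,2],[50,80,95]); T=U[U[:,2]>zt[1]-.004]
    print(n,"knob z",zt,"top xy",len(T),cv2.minEnclosingCircle(T[:,:2].astype(np.float32)))
    for l,z in [("gauge",0),("knob_grip",.172),("stop_face",.034),("thimble",.117),("spindle",.042)]:
        for q in landmark_of(l,c)[:1]: print(l,q["p"],at_z(c,q["xy"],z))
E
```

```text
t 7.55 tcp [ 0.5536 -0.1343  0.1439] toolx deg 172.45982997055842 zax [ 0.004  -0.0009 -1.    ] j6 -0.10643673607010636 F [ 0.5695 -0.3595 -1.4784] T [-0.0006  0.0894  0.0096] open 0.018231316155428005 49.09126102924347
bar 0.93 [280.2, 291.0] 7870 z 0.1316998611051155 [ 0.5969 -0.1446] [0.028242481872439384, 0.15980322659015656] -7.9299316
bar 0.7 [269.1, 175.6] 294 z 0.12603616555650987 [ 0.5955 -0.1197] [0.06452640891075134, 0.1507463902235031] -7.547371
side bed 1832 [0.5876 0.2019] [0.0861465185880661, 0.21668705344200134] -10.052925
side arm 449 [0.6462 0.1902] [0.049835771322250366, 0.0955883115530014] -10.152885
side knob z [0.1825 0.1848 0.1864] top xy 91 ((0.6196008920669556, 0.1942107230424881), 0.012939711101353168)
gauge 0.69 [0.6263 0.2125 0.    ]
knob_grip 0.71 [0.6213 0.1839 0.172 ]
stop_face 0.42 [0.6409 0.1947 0.034 ]
thimble 0.9 [0.6215 0.1968 0.117 ]
spindle 0.65 [0.6256 0.1937 0.042 ]
bar 0.75 [275.7, 262.5] 274 z 0.12699710824328425 [ 0.6077 -0.1426] [0.02272532507777214, 0.11526300758123398] -9.203842
scene bed 654 [0.5851 0.1989] [0.08337869495153427, 0.21540938317775726] -10.418732
scene arm 210 [0.6452 0.189 ] [0.049947816878557205, 0.09506456553936005] -14.104027
scene knob z [0.1799 0.1833 0.1854] top xy 40 ((0.616601288318634, 0.193979412317276), 0.01269372645765543)
gauge 0.77 [0.6064 0.1894 0.    ]
knob_grip 0.55 [0.6069 0.194  0.172 ]
stop_face 0.38 [0.6388 0.194  0.034 ]
thimble 0.46 [0.6141 0.1955 0.117 ]
spindle 0.5 [0.6131 0.1924 0.042 ]
```

View pics/w3.png

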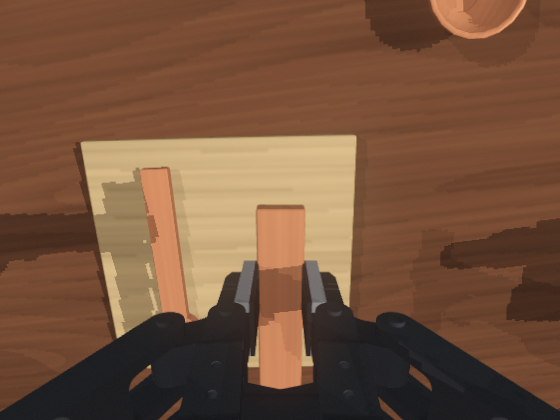

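The bar is held square (columns 257–305) and the eyed blank is undisturbed. I'll carry it to the gauge now, staying behind the frame.

Call:
servo_tool --motion '[[255,[10,15,0],0],[255,[24,40,0],0],[255,[40,70,0],0.5],[255,[56,105,0],1],[255,[72,140,0],1.5],[255,[88,175,0],2],[255,[104,210,0],2.6],[255,[118,245,0],2.6],[255,[132,275,5],2.6],[255,[144,305,15],2.6],[255,[152,325,30],2.6],[255,[158,338,45],2.6],[255,[158,342,55],2.6],[255,[158,342,60],2.6],[255,[158,342,60],2.6],[255,[158,342,60],2.6],[255,[158,342,60],2.6]]'

```text
t: 9.77
tcp_pos: [0.4414, 0.2251, 0.0824]
tool_rot: [0.001, 0.089, 0.996, 0.0]
ft_force: [-0.1, -0.6, -1.6]
opening: 0.0182
gripper_force: 49.1
```

```bash
cat > g.py <<'E'
from bar import *
S=np.array([.6183,.1945]); A=np.radians(-10.2); G=np.array([[np.cos(A),np.sin(A)],[-np.sin(A),np.cos(A)]])
def gp(p): return G@(np.array(p)[:2]-S)*1000
E
python3 - <<'E'
from g import *
s,R=st(); print("gauge frame tcp",gp(s["tcp_pos"]))
for n in ["side","scene"]:
    c=capture(n); save(c,n+"2.png")
    for m in masks_of("bar",c)[:2]:
        P=cloud(c,m["mask"]); P=P[P[:,2]>.045]
        if len(P)>20: f=fit(P); print(n,m["p"],m["xy"],len(P),"gauge",gp(f[0]),f[1:], "z",np.median(P[:,2]))
a=cv2.imread("pics/side2.png")[210:360,150:350]; b=cv2.imread("pics/scene2.png")[120:270,220:420]
cv2.imwrite("pics/both2.png",np.vstack([cv2.resize(x,(400,300),interpolation=cv2.INTER_CUBIC) for x in (a,b)]))
E
```

```text
t 9.7667 tcp [0.4414 0.2251 0.0824] toolx deg 169.7815945393469 zax [ 0.0011  0.0004 -1.    ] j6 0.6500242175050057 F [-0.0886 -0.6039 -1.5862] T [0.0214 0.0963 0.0149] open 0.018158381918185956 49.13718938827515
gauge frame tcp [-179.5561   -1.2149]
scene 0.62 [306.3, 177.4] 172 gauge [-122.8147   -2.5538] ([0.023881005123257637, 0.1140974760055542], np.float32(-9.737595)) z 0.06905759349293383
```

View pics/both2.png

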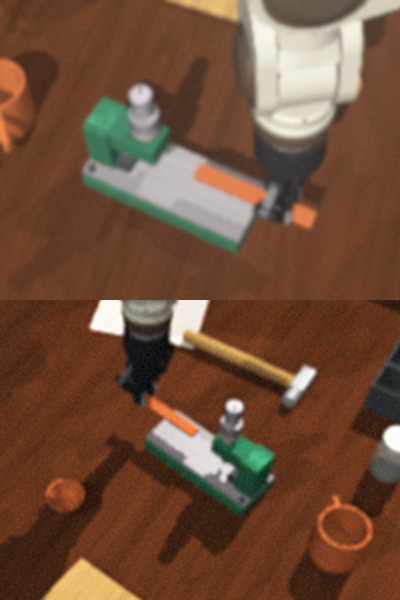

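The bar is held over the open end of the bed, lined up with the gauge axis. I'll advance 40 mm and lower.

Call:
servo_tool --motion '[[255,[-8,1.2,3],0],[255,[-20,1.2,9],0],[255,[-32,1.2,16],0],[255,[-40,1.2,21],0],[255,[-40,1.2,24],0],[255,[-40,1.2,26],0],[255,[-40,1.2,26],0],[255,[-40,1.2,26],0]]'

```text
t: 10.63
tcp_pos: [0.4799, 0.22, 0.0555]
tool_rot: [-0.0, 0.088, 0.996, -0.0]
ft_force: [-0.1, 0.1, -1.9]
opening: 0.0183
gripper_force: 49.2
```

Call:
servo_tool --motion '[[255,[0,0,1],0],[255,[0,0,2],0],[255,[0,0,3],0],[255,[0,0,4],0],[255,[0,0,4],0]]'

```text
t: 11.05
tcp_pos: [0.4801, 0.2199, 0.0513]
tool_rot: [-0.0, 0.088, 0.996, -0.0]
ft_force: [-0.0, -0.2, -2.6]
opening: 0.0184
gripper_force: 49.2
```

```bash
python3 - <<'E'
from g import *
s,R=st(); print("gauge frame tcp",gp(s["tcp_pos"]))
E
```

```text
t 11.05 tcp [0.4801 0.2199 0.0513] toolx deg 169.86308901629343 zax [-0.0001 -0.0001 -1.    ] j6 0.6063759167636668 F [-0.044  -0.1727 -2.5854] T [-0.0216  0.0648  0.021 ] open 0.018376176642539793 49.15044844150543
gauge frame tcp [-140.4947    0.4992]
```

Call:
servo_tool --motion '[[255,[0,0,0.5],0],[255,[0,0,1],0],[255,[0,0,1.3],0],[255,[0,0,1.3],0]]'

```text
t: 11.38
tcp_pos: [0.4803, 0.2199, 0.0502]
tool_rot: [-0.0, 0.088, 0.996, 0.0]
ft_force: [0.6, 0.5, -1.2]
opening: 0.018
gripper_force: 49.2
```

```bash
python3 - <<'E'
from g import *
s,R=st()
E
```

```text
t 11.3833 tcp [0.4803 0.2199 0.0502] toolx deg 169.85399454080112 zax [-0.  0. -1.] j6 0.6063996860064438 F [ 0.6344  0.5486 -1.1781] T [0.003  0.0543 0.0213] open 0.017995473724175207 49.185864329338074
```

Call:
servo_tool --motion '[[255,[0,0,0.4],0],[255,[0,0,0.8],0],[255,[0,0,0.8],0],[255,[0,0,0.8],0]]' --squeeze 25

```text
t: 11.72
tcp_pos: [0.4803, 0.2199, 0.0498]
tool_rot: [0.0, 0.088, 0.996, 0.0]
ft_force: [-2.8, -1.0, 3.2]
opening: 0.0183
gripper_force: 49.8
```

```bash
python3 - <<'E'
from g import *
s,R=st()
E
```

```text
t 11.7167 tcp [0.4803 0.2199 0.0498] toolx deg 169.85753132326556 zax [ 0.0004  0.0002 -1.    ] j6 0.6064097331323096 F [-2.8391 -0.9752  3.1824] T [-0.2266  0.4541 -0.0235] open 0.018305317161096433 49.7975617647171
```

Call:
servo_tool --motion '[[180,[0,0,0],0],[180,[0,0,0],0],[180,[0,0,0],0],[180,[0,0,0],0],[255,[0,0,0],0],[255,[0,0,0],0],[255,[0,0,0],0],[255,[0,0,0],0]]' --squeeze 25

```text
t: 12.38
tcp_pos: [0.4803, 0.2199, 0.0494]
tool_rot: [0.0, 0.088, 0.996, 0.0]
ft_force: [-0.3, -0.1, 0.8]
opening: 0.0191
gripper_force: 25.8
```

```bash
python3 - <<'E'
from g import *
s,R=st(); print("gauge frame tcp",gp(s["tcp_pos"]))
for n in ["side","scene"]:
    c=capture(n); save(c,n+"3.png")
    for m in masks_of("bar",c)[:1]:
        P=cloud(c,m["mask"]); P=P[P[:,2]>.034]
        if len(P)>20: f=fit(P); print(n,m["p"],m["xy"],len(P),"gauge",gp(f[0]),f[1:], "z",np.median(P[:,2]))
a=cv2.imread("pics/side3.png")[210:360,150:350]; b=cv2.imread("pics/scene3.png")[120:270,220:420]
cv2.imwrite("pics/both3.png",np.hstack([cv2.resize(x,(400,300),interpolation=cv2.INTER_CUBIC) for x in (a,b)]))
E
```

```text
t 12.3833 tcp [0.4803 0.2199 0.0494] toolx deg 169.8562488456611 zax [ 0.0001  0.     -1.    ] j6 0.6064336848971322 F [-0.2972 -0.1254  0.8332] T [ 0.0587  0.0012 -0.0071] open 0.019077216983747983 25.846398174762726
gauge frame tcp [-140.3432    0.5632]
side 0.64 [257.0, 306.0] 355 gauge [-98.3637   1.1114] ([0.022028708830475807, 0.15010303258895874], np.float32(-10.0772705)) z 0.03843904461739678
scene 0.54 [315.9, 187.9] 133 gauge [-73.9713  -1.748 ] ([0.027278197929263115, 0.12058255821466446], np.float32(-14.770203)) z 0.037222381365251245
```

View pics/both3.png

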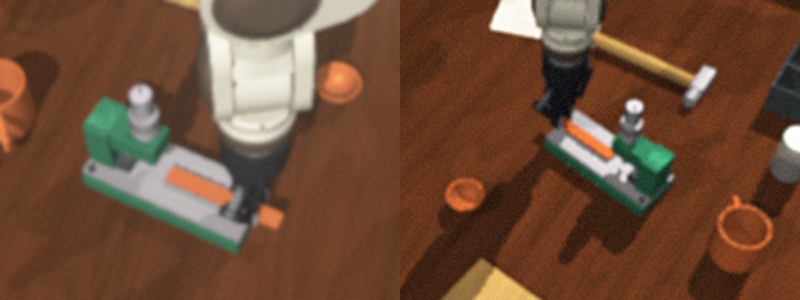

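The bar lies flat and straight on the bed, with its far end just short of the spindle. I'll slide it in and slow down before the stop.

Call:
servo_tool --motion '[[255,[-3,0,0],0],[255,[-7,0,0],0],[255,[-12,0,0],0],[255,[-17,0,0],0],[255,[-22,0,0],0],[255,[-27,0,0],0],[255,[-31,0,0],0],[255,[-35,0,0],0],[255,[-37,0,0],0],[255,[-38,0,0],0],[255,[-38,0,0],0],[255,[-38,0,0],0]]'

```text
t: 13.58
tcp_pos: [0.518, 0.2132, 0.0494]
tool_rot: [0.0, 0.088, 0.996, -0.0]
ft_force: [0.1, -0.1, 2.5]
opening: 0.019
gripper_force: 26.0
```

Call:
servo_tool --motion '[[255,[-0.5,0,0],0],[255,[-1,0,0],0],[255,[-1.5,0,0],0],[255,[-2,0,0],0],[255,[-2.5,0,0],0],[255,[-3,0,0],0],[255,[-3.5,0,0],0],[255,[-4,0,0],0],[255,[-4,0,0],0]]'

```text
t: 14.33
tcp_pos: [0.5217, 0.2125, 0.0494]
tool_rot: [0.0, 0.088, 0.996, 0.0]
ft_force: [-2.9, 1.2, 3.2]
opening: 0.0191
gripper_force: 26.2
```

Call:
servo_tool --motion '[[255,[-0.3,0,0],0],[255,[-0.6,0,0],0],[255,[-0.6,0,0],0]]'

```text
t: 14.58
tcp_pos: [0.5222, 0.2124, 0.0494]
tool_rot: [-0.0, 0.088, 0.996, 0.0]
ft_force: [-3.9, 0.8, 4.0]
opening: 0.019
gripper_force: 26.3
```

Call:
servo_tool --motion '[[255,[-0.4,0,0],0],[255,[-0.8,0,0],0],[255,[-1.2,0,0],0],[255,[-1.2,0,0],0]]'

```text
t: 14.92
tcp_pos: [0.5235, 0.2122, 0.0494]
tool_rot: [0.0, 0.088, 0.996, 0.0]
ft_force: [-3.9, 0.6, 5.8]
opening: 0.0192
gripper_force: 26.3
```

```bash
python3 - <<'E'
from g import *
s,R=st(); print("gauge frame tcp",gp(s["tcp_pos"]))
c=capture("side"); save(c,"side4.png")
for m in masks_of("bar",c)[:1]:
        P=cloud(c,m["mask"]); P=P[P[:,2]>.034]
        if len(P)>20: f=fit(P); print(m["p"],m["xy"],len(P),"gauge",gp(f[0]),f[1:], "z",np.median(P[:,2]),(np.percentile((G@(P[:,:2]-S).T)[0],[.5,99.5])))
E
```

```text
t 14.9167 tcp [0.5235 0.2122 0.0494] toolx deg 169.85381810058232 zax [ 0.0001  0.     -1.    ] j6 0.5621670678338839 F [-3.9142  0.5758  5.823 ] T [ 0.1665  0.7771 -0.0483] open 0.0191855171768195 26.2790447473526
gauge frame tcp [-96.4699   0.5867]
```

Call:
servo_tool --motion '[[255,[-0.4,0,0],0],[255,[-0.8,0,0],0],[255,[-1.2,0,0],0],[255,[-1.2,0,0],0]]'

```text
t: 15.35
tcp_pos: [0.5243, 0.212, 0.0494]
tool_rot: [-0.0, 0.088, 0.996, 0.0]
ft_force: [-5.3, 1.6, 5.1]
opening: 0.0189
gripper_force: 26.4
```

Call:
servo_tool --motion '[[255,[-0.4,0,0],0],[255,[-0.8,0,0],0],[255,[-0.8,0,0],0]]'

```text
t: 15.6
tcp_pos: [0.5244, 0.212, 0.0494]
tool_rot: [-0.001, 0.088, 0.996, 0.0]
ft_force: [-8.7, 1.6, 8.6]
opening: 0.0192
gripper_force: 26.6
```

```bash
python3 - <<'E'
from g import *
s,R=st(); print("gauge frame tcp",gp(s["tcp_pos"]))
for n in ("scene","side"):
  c=capture(n); save(c,n+"5.png")
  for m in masks_of("bar",c)[:1]:
        P=cloud(c,m["mask"]); P=P[P[:,2]>.034]
        if len(P)>20: f=fit(P); print(m["p"],m["xy"],len(P),"gauge",gp(f[0]),f[1:], "z",np.median(P[:,2]),(np.percentile((G@(P[:,:2]-S).T)[0],[.5,99.5])))
c=capture("wrist"); save(c,"w5.png")
for m in masks_of("bar",c)[:1]:
        P=cloud(c,m["mask"]); print("wrist",len(P),(np.percentile((G@(P[:,:2]-S).T)[0],[.5,2,99.5])))
E
```

```text
t 15.6 tcp [0.5244 0.212  0.0494] toolx deg 169.87640509557406 zax [-0.002   0.0004 -1.    ] j6 0.5602970471386489 F [-8.6723  1.6498  8.6486] T [ 0.316   1.958  -0.0302] open 0.019241608932462313 26.642148792743683
gauge frame tcp [-95.5064   0.5757]
0.69 [322.7, 194.1] 138 gauge [-31.2615  -6.6174] ([0.02685669995844364, 0.11962256580591202], np.float32(-16.442917)) z 0.03765418433292844 [-0.089   0.0239]
0.6 [241.9, 298.4] 274 gauge [-57.1709  19.7734] ([0.059512678533792496, 0.14522138237953186], np.float32(-9.671967)) z 0.03819393285207162 [-0.1279  0.0138]
wrist 8352 [-0.1309 -0.1306 -0.043 ]
```

The force rose to about 9 N with no further travel, and the bar's rear end is at about -131 mm, so it is home against the stop. I'll release, rise, and go above the knob while unwinding the wrist.

Call:
servo_tool --motion '[[150,[0.8,0,0],0],[150,[0.8,0,0],0],[150,[0.8,0,0],0],[150,[0.8,0,0],0],[150,[0,0,-10],0],[130,[0,0,-40],0],[120,[0,0,-80],-7],[110,[0,0,-120],-14],[110,[0,0,-160],-21],[110,[0,0,-195],-28],[110,[-15,0,-205],-35],[110,[-45,0,-205],-42],[110,[-75,0,-205],-49],[110,[-90,0,-205],-56],[110,[-95,-0.6,-205],-63],[110,[-95,-0.6,-205],-70],[110,[-95,-0.6,-205],-77],[110,[-95,-0.6,-205],-84],[110,[-95,-0.6,-205],-91],[110,[-95,-0.6,-205],-98]]' --squeeze 25

```text
t: 17.57
tcp_pos: [0.6189, 0.1943, 0.2551]
tool_rot: [0.0, -0.696, 0.718, -0.0]
ft_force: [0.1, 0.1, 0.2]
opening: 0.0483
gripper_force: 0.0
```

Call:
servo_tool --motion '[[110,[0,0,0],-7],[110,[0,0,0],-14],[110,[0,0,0],-21],[110,[0,0,0],-21],[110,[0,0,0],-21],[110,[0,0,0],-21]]'

```text
t: 18.07
tcp_pos: [0.6188, 0.1945, 0.2547]
tool_rot: [-0.0, 0.812, -0.583, 0.0]
ft_force: [-0.5, 0.1, -0.7]
opening: 0.0486
gripper_force: 0.0
```

```bash
python3 - <<'E'
from g import *
s,R=st(); print("gauge frame tcp",gp(s["tcp_pos"]))
for n in ("scene","side"):
  c=capture(n); save(c,n+"6.png")
  for m in masks_of("bar",c)[:1]:
        P=cloud(c,m["mask"]); P=P[P[:,2]>.034]
        if len(P)>20: f=fit(P); print(m["p"],m["xy"],len(P),"gauge",gp(f[0]),f[1:], "z",np.median(P[:,2]))
c=capture("wrist"); save(c,"w6.png")
P=cloud(c,np.ones((420,560),bool)); d=np.linalg.norm(P[:,:2]-S,axis=1)
Q=P[(d<.022)&(P[:,2]<.2)]; z=Q[:,2]; print(len(Q),np.percentile(z,[5,50,80,90,95,99]))
top=np.percentile(z,90); T=Q[abs(z-top)<.004]; print("top",np.median(T[:,2]),"circle",cv2.minEnclosingCircle(T[:,:2].astype(np.float32)),T[:,:2].mean(0))
a=cv2.imread("pics/side6.png")[210:360,150:350]; a=cv2.resize(a,(400,300),interpolation=cv2.INTER_CUBIC)
b=cv2.resize(cv2.imread("pics/w6.png"),(400,300)); cv2.imwrite("pics/both6.png",np.hstack([a,b]))
E
```

```text
t 18.0667 tcp [0.6188 0.1945 0.2547] toolx deg -71.37925857933966 zax [ 0.0003  0.     -1.    ] j6 -1.5913078287195535 F [-0.5285  0.1477 -0.6815] T [ 0.0344 -0.0304 -0.0011] open 0.048553025390981296 0.0
gauge frame tcp [0.5234 0.0471]
0.69 [314.8, 191.1] 184 gauge [-56.6384  -4.4449] ([0.025936046615242958, 0.14744581282138824], np.float32(-14.370956)) z 0.037172122789484674
0.63 [248.5, 300.7] 420 gauge [-53.6639   2.823 ] ([0.027494994923472404, 0.14940212666988373], np.float32(-6.2530212)) z 0.038238247605956455
3804 [0.0305 0.1471 0.1835 0.184  0.1843 0.1848]
top 0.18360844561173284 circle ((0.6177084445953369, 0.1942756026983261), 0.012792347930371761) [0.6177 0.1938]
```

View pics/both6.png

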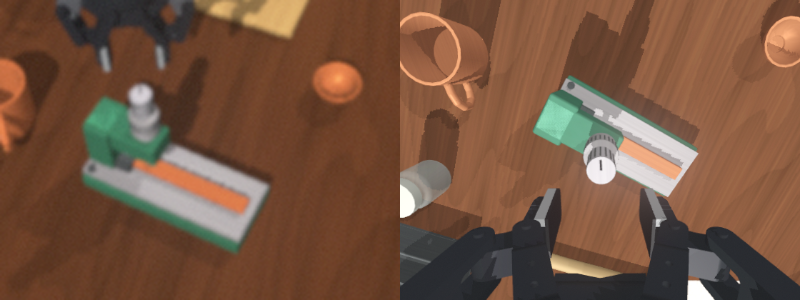

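The side view shows the bar straight, lying against the stop under the spindle. The wrist view shows the knob at about (601,165), centred between the fingers. I'll lower to the knob and grip it lightly.

Call:
servo_tool --motion '[[110,[0,1.2,15],0],[110,[0,1.2,35],0],[110,[0,1.2,55],0],[110,[0,1.2,70],0],[110,[0,1.2,77],0],[110,[0,1.2,80],0],[110,[0,1.2,80],0],[255,[0,1.2,80],0],[255,[0,1.2,80],0],[255,[0,1.2,80],0],[255,[0,1.2,80],0],[255,[0,1.2,80],0],[255,[0,1.2,80],0],[255,[0,1.2,80],0]]' --squeeze 25

```text
t: 19.48
tcp_pos: [0.618, 0.1943, 0.1756]
tool_rot: [-0.001, 0.813, -0.582, 0.001]
ft_force: [-0.4, -0.0, 6.0]
opening: 0.0231
gripper_force: 25.8
```

```bash
python3 - <<'E'
from g import *
s,R=st()
E
```

```text
t 19.4833 tcp [0.618  0.1943 0.1756] toolx deg -71.14411223312864 zax [ 0.002   0.0006 -1.    ] j6 -1.5953614346789888 F [-0.4463 -0.0006  6.0171] T [0.0101 0.0283 0.0257] open 0.023126292035965664 25.8384570479393
```

Call:
servo_tool --motion '[[255,[0,0,0.2],5],[255,[0,0,0.4],10],[255,[0,0,0.65],15],[255,[0,0,0.9],20]]'

```text
t: 19.82
tcp_pos: [0.6179, 0.1942, 0.1746]
tool_rot: [0.001, -0.698, 0.716, -0.0]
ft_force: [-0.5, 0.7, 5.7]
opening: 0.0232
gripper_force: 25.9
```

```bash
python3 - <<'E'
from g import *
s,R=st()
E
```

```text
t 19.8167 tcp [0.6179 0.1942 0.1746] toolx deg -91.39028906606288 zax [ 0.0016  0.0005 -1.    ] j6 -1.242009948673635 F [-0.5499  0.7447  5.7042] T [-0.0698  0.1931  0.0202] open 0.023158221734072643 25.924415588378906
```

Call:
servo_tool --motion '[[255,[0,0,0.2],5],[255,[0,0,0.4],10],[255,[0,0,0.6],15],[255,[0,0,0.8],20]]'

```text
t: 20.15
tcp_pos: [0.6177, 0.1943, 0.1736]
tool_rot: [0.001, -0.564, 0.826, -0.0]
ft_force: [-1.6, 0.7, 4.2]
opening: 0.0231
gripper_force: 25.9
```

```bash
python3 - <<'E'
from g import *
s,R=st()
E
```

```text
t 20.15 tcp [0.6177 0.1943 0.1736] toolx deg -111.38617292579498 zax [ 0.001   0.0005 -1.    ] j6 -0.8929382594285218 F [-1.632   0.6856  4.186 ] T [-0.027   0.2132  0.0151] open 0.02306757718406123 25.852503776550293
```

Call:
servo_tool --motion '[[255,[0,0,0.2],4],[255,[0,0,0.4],8],[255,[0,0,0.55],12],[255,[0,0,0.75],16]]'

```text
t: 20.48
tcp_pos: [0.6176, 0.1943, 0.1728]
tool_rot: [0.0, -0.444, 0.896, 0.0]
ft_force: [-1.3, -0.1, 4.8]
opening: 0.0231
gripper_force: 25.8
```

```bash
python3 - <<'E'
from g import *
s,R=st()
E
```

```text
t 20.4833 tcp [0.6176 0.1943 0.1728] toolx deg -127.3327226785539 zax [ 0.0007  0.0006 -1.    ] j6 -0.6145537110238057 F [-1.3411 -0.0579  4.7913] T [ 0.103   0.3101 -0.0181] open 0.023077719477148866 25.84264487028122
```

Call:
servo_tool --motion '[[255,[0,0,0.15],4],[255,[0,0,0.3],8],[255,[0,0,0.45],12]]'

```text
t: 20.73
tcp_pos: [0.6175, 0.1943, 0.1722]
tool_rot: [0.0, -0.348, 0.938, 0.0]
ft_force: [-1.4, 0.8, 4.0]
opening: 0.0229
gripper_force: 25.8
```

```bash
python3 - <<'E'
from g import *
s,R=st()
E
```

```text
t 20.7333 tcp [0.6175 0.1943 0.1722] toolx deg -139.3289157294016 zax [ 0.0004  0.0006 -1.    ] j6 -0.4051511882920108 F [-1.383   0.8424  3.991 ] T [0.2433 0.3978 0.0272] open 0.022882718100312158 25.77062487602234
```

Call:
servo_tool --motion '[[255,[0,0,0.15],4],[255,[0,0,0.3],8],[255,[0,0,0.45],12]]'

```text
t: 20.98
tcp_pos: [0.6175, 0.1944, 0.1716]
tool_rot: [0.0, -0.248, 0.969, 0.0]
ft_force: [-1.9, 2.0, 3.8]
opening: 0.0229
gripper_force: 25.8
```

```bash
python3 - <<'E'
from g import *
s,R=st()
E
```

```text
t 20.9833 tcp [0.6175 0.1944 0.1716] toolx deg -151.32750789112254 zax [ 0.0002  0.0007 -1.    ] j6 -0.19564526999014575 F [-1.9427  2.0345  3.8364] T [0.2975 0.3798 0.0758] open 0.02285385493607748 25.779920518398285
```

Call:
servo_tool --motion '[[255,[0,0,0.1],4],[255,[0,0,0.2],8]]'

```text
t: 21.15
tcp_pos: [0.6175, 0.1945, 0.1714]
tool_rot: [0.0, -0.179, 0.984, 0.0]
ft_force: [-2.5, 2.2, 3.9]
opening: 0.0234
gripper_force: 25.8
```

```bash
cat > k.py <<'E'
from g import *
s,R=st(); T=[]; F=[]
for i in range(3):
    c=capture("wrist"); o=observe(); T.append(o["wrist_torque"][2]); F.append(o["ft_force"][2])
print("Tz",T,"Fz",F)
E
python3 k.py
```

```text
t 21.15 tcp [0.6175 0.1945 0.1714] toolx deg -159.3187838310546 zax [ 0.0002  0.0008 -1.    ] j6 -0.056127327762548605 F [-2.5187  2.1978  3.9385] T [0.3212 0.3646 0.1485] open 0.02344376140889212 25.772350430488586
Tz [np.float64(-0.005569583852819613), np.float64(-0.031958735260506514), np.float64(0.004441793783034103)] Fz [np.float64(4.0324988373537325), np.float64(5.272199510759311), np.float64(5.626747189284794)]
```

Call:
servo_tool --motion '[[255,[0,0,0],4],[255,[0,0,0],8],[255,[0,0,0],12]]'

```text
t: 21.55
tcp_pos: [0.6175, 0.1945, 0.1714]
tool_rot: [0.0, -0.077, 0.997, 0.0]
ft_force: [-2.5, 3.4, 6.0]
opening: 0.0232
gripper_force: 25.9
```

```bash
python3 - <<'E'
from g import *
s,R=st(); print(s["tcp_pos"][2])
c=capture("wrist"); o=observe(); print(o["tcp_pos"][2],o["ft_force"],o["wrist_torque"])
E
```

```text
t 21.55 tcp [0.6175 0.1945 0.1714] toolx deg -171.15792854123663 zax [ 0.0003  0.0009 -1.    ] j6 0.15053056355225167 F [-2.4665  3.4252  5.96  ] T [0.5824 0.5774 0.0461] open 0.02323743263210875 25.87929904460907
0.17137606656338475
0.17136824382245405 [-2.6899  3.0478  5.5252] [ 0.5258  0.5215 -0.0569]
```

The knob's height has stopped changing and Fz is no longer falling, so the spindle is bearing and the ratchet has slipped about 18° so far. I'll turn about 72° more while easing the downward push.

Call:
servo_tool --motion '[[255,[0,0,-0.2],6],[255,[0,0,-0.4],12],[255,[0,0,-0.6],18],[255,[0,0,-0.6],24],[255,[0,0,-0.6],30],[255,[0,0,-0.6],36]]'

```text
t: 22.1
tcp_pos: [0.6175, 0.1947, 0.1714]
tool_rot: [-0.0, 0.236, 0.972, 0.001]
ft_force: [-1.7, 4.2, 2.0]
opening: 0.0232
gripper_force: 25.6
```

```bash
python3 - <<'E'
from g import *
s,R=st(); print(s["tcp_pos"][2])
E
```

```text
t 22.1 tcp [0.6175 0.1947 0.1714] toolx deg 152.7497877208799 zax [-0.0003  0.0012 -1.    ] j6 0.7806082215696682 F [-1.7073  4.1523  2.0371] T [0.8423 0.3219 0.054 ] open 0.023209650988991255 25.590536892414093
0.17142540906669534
```

Call:
servo_tool --motion '[[255,[0,0,0],6],[255,[0,0,0],12],[255,[0,0,0],18],[255,[0,0,0],24],[255,[0,0,0],30],[255,[0,0,0],36]]'

```text
t: 22.6
tcp_pos: [0.6176, 0.1949, 0.1714]
tool_rot: [-0.0, 0.524, 0.852, 0.001]
ft_force: [-0.1, 4.3, 3.4]
opening: 0.0229
gripper_force: 25.6
```

```bash
python3 - <<'E'
from g import *
s,R=st(); print(s["tcp_pos"][2])
E
```

```text
t 22.6 tcp [0.6176 0.1949 0.1714] toolx deg 116.75944058668973 zax [ 0.0001  0.0015 -1.    ] j6 1.4088975651087514 F [-0.0763  4.3157  3.3725] T [0.991  0.1501 0.0744] open 0.02291574465937563 25.567836463451385
0.17144293843943922
```

Call:
servo_tool --motion '[[110,[0,0,0],0],[110,[0,0,0],0],[110,[0,0,0],0],[110,[0,0,0],0],[110,[0,0,0],0],[110,[0,0,-10],0],[110,[0,0,-30],0],[110,[0,0,-60],0],[110,[0,0,-90],0],[110,[0,0,-110],0],[110,[0,0,-110],0],[110,[0,0,-110],0]]'

```text
t: 23.6
tcp_pos: [0.6181, 0.1942, 0.2834]
tool_rot: [0.001, 0.523, 0.852, 0.001]
ft_force: [0.6, -0.7, -0.9]
opening: 0.0483
gripper_force: 0.0
```

```bash
python3 - <<'E'
from g import *
s,R=st()
c=capture("side"); save(c,"side7.png")
for m in masks_of("bar",c)[:1]:
    P=cloud(c,m["mask"]); P=P[P[:,2]>.034]; f=fit(P); print(m["p"],"gauge",gp(f[0]),f[1:])
c=capture("wrist"); save(c,"w7.png")
P=cloud(c,np.ones((420,560),bool)); d=np.linalg.norm(P[:,:2]-S,axis=1)
Q=P[(d<.022)&(P[:,2]<.2)]; z=Q[:,2]; top=np.percentile(z,90); T=Q[abs(z-top)<.004]; print("top",np.median(T[:,2]),T[:,:2].mean(0))
a=cv2.imread("pics/side7.png")[210:360,150:350]; a=cv2.resize(a,(400,300),interpolation=cv2.INTER_CUBIC)
b=cv2.resize(cv2.imread("pics/w7.png"),(400,300)); cv2.imwrite("pics/both7.png",np.hstack([a,b]))
E
```

```text
t 23.6 tcp [0.6181 0.1942 0.2834] toolx deg 116.8935252490519 zax [ 0.003   0.0009 -1.    ] j6 1.4058768291885197 F [ 0.5745 -0.6689 -0.9065] T [ 0.0317 -0.0196  0.0338] open 0.048266180736538246 0.0
0.94 gauge [-55.8137   1.1181] ([0.028568025678396225, 0.14639940857887268], np.float32(-6.2940216))
top 0.17928762089357542 [0.6178 0.1958]
```

View pics/both7.png

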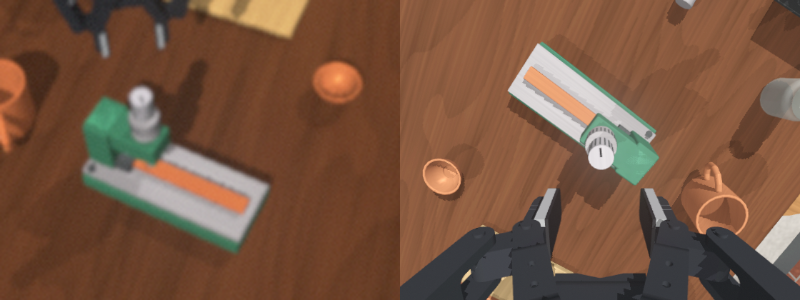

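The knob sits 4.3 mm lower than before, which matches the spindle resting on the bar. The knob turned 172° with the gripper, so the ratchet slipped about 90°. The bar is still straight and at the stop, so I'm handing in.

```bash
python3 -c "
from workcell import *
print(close_job())"
```

```text
the job is handed in; nothing more can be done
None
```

The job is handed in: the plain bar lies flat against the stop, lightly clamped under the spindle, with the ratchet slipped about a quarter turn (my estimate is 90°), in about 24 s; the hand-in gave no verdict.

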